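# Find the long gas valve in the lidded cases

### The job

The griddle's gas line needs its longer straight valve, which is in one of the three closed parts cases: open all three lids past upright so that the contents can be compared, take out the longer of the two straight valves and set it down, not dropped, flat and stem up in the white tray. Then shut the case it came from and leave the other two open; do not disturb the other valves in their cases or the bottle, jar, cup and spatula on the bench.

Things in the scene. Friction and masses are not known exactly. Their poses are not given: they have to be found in the camera images.
- case1: One of three identical square dark steel parts cases, fixed to the bench: 144 x 144 mm outside, 54 mm high, walls and floor 4 mm (136 x 136 mm inside). Origin: centre of its underside, on the bench; z up. Its lid is hinged along its top edge on the +x side. Which valve it holds differs from run to run.
- lid1 (a joint): Hinge angle of the lid of case1 in rad: 0 shut, 1.57 upright, 1.9 its stop; it grows as the lid opens. The hinge is stiff (0.2 N m of friction), so the lid stays at any angle where it is left. It may start a little ajar (up to 0.12). No latch.
- lid1_hinge (a point): Middle of the hinge line of case1's lid, a grey plate 144 x 144 x 6 mm; 54 mm above the bench, on the +x rim, 72 mm from the case's middle. The frame turns with the lid; its y axis is the hinge line; when shut its x and z axes agree with the case's.
- lid1_handle (a point): Grip point on the upright black fin on lid 1: 24 mm long (lid's x), 14 mm thick (lid's y: pinch it this way and it pivots between the fingers as the lid swings), 40 mm tall. The point is 26 mm above the lid's top face, 122 mm from the hinge line along the lid, 22 mm from the free edge; 87 mm above the bench when shut. Axes turn with the lid, z out along the fin.
- case2: One of three identical square dark steel parts cases, fixed to the bench: 144 x 144 mm outside, 54 mm high, walls and floor 4 mm (136 x 136 mm inside). Origin: centre of its underside, on the bench; z up. Its lid is hinged along its top edge on the +x side. Which valve it holds differs from run to run.
- lid2 (a joint): Hinge angle of the lid of case2 in rad: 0 shut, 1.57 upright, 1.9 its stop; it grows as the lid opens. The hinge is stiff (0.2 N m of friction), so the lid stays at any angle where it is left. It may start a little ajar (up to 0.12). No latch.
- lid2_hinge (a point): Middle of the hinge line of case2's lid, a grey plate 144 x 144 x 6 mm; 54 mm above the bench, on the +x rim, 72 mm from the case's middle. The frame turns with the lid; its y axis is the hinge line; when shut its x and z axes agree with the case's.
- lid2_handle (a point): Grip point on the upright black fin on lid 2: 24 mm long (lid's x), 14 mm thick (lid's y: pinch it this way and it pivots between the fingers as the lid swings), 40 mm tall. The point is 26 mm above the lid's top face, 122 mm from the hinge line along the lid, 22 mm from the free edge; 87 mm above the bench when shut. Axes turn with the lid, z out along the fin.
- case3: One of three identical square dark steel parts cases, fixed to the bench: 144 x 144 mm outside, 54 mm high, walls and floor 4 mm (136 x 136 mm inside). Origin: centre of its underside, on the bench; z up. Its lid is hinged along its top edge on the +x side. Which valve it holds differs from run to run.
- lid3 (a joint): Hinge angle of the lid of case3 in rad: 0 shut, 1.57 upright, 1.9 its stop; it grows as the lid opens. The hinge is stiff (0.2 N m of friction), so the lid stays at any angle where it is left. It may start a little ajar (up to 0.12). No latch.
- lid3_hinge (a point): Middle of the hinge line of case3's lid, a grey plate 144 x 144 x 6 mm; 54 mm above the bench, on the +x rim, 72 mm from the case's middle. The frame turns with the lid; its y axis is the hinge line; when shut its x and z axes agree with the case's.
- lid3_handle (a point): Grip point on the upright black fin on lid 3: 24 mm long (lid's x), 14 mm thick (lid's y: pinch it this way and it pivots between the fingers as the lid swings), 40 mm tall. The point is 26 mm above the lid's top face, 122 mm from the hinge line along the lid, 22 mm from the free edge; 87 mm above the bench when shut. Axes turn with the lid, z out along the fin.
- long_valve: Brass straight gas valve: a 44 x 40 x 40 mm block (x, y, z), a round pipe end on each x side (26 mm thick, 34 mm collar at the mouth), a small steel stem on top (to 48 mm). 100 mm long along x: the longer one, wanted. 0.34 to 0.61 kg. Origin: centre of the block's underside, z up the stem. Grip it by the bare side faces on +-y, 40 mm apart. Starts stem up on the floor of a case, any yaw, within 15 mm of its middle.
- short_valve: Brass straight gas valve: a 44 x 40 x 40 mm block (x, y, z), a round pipe end on each x side (26 mm thick, 34 mm collar at the mouth), a small steel stem on top (to 48 mm). 72 mm long overall along x: the shorter straight valve. 0.38 kg. Origin and axes as for the long one. In one of the cases.
- angle_valve: Brass right-angle gas valve: the same 44 x 40 x 40 mm block and stem, with pipe ends (mouths 44 mm from the middle) on its +x and +y sides only. 0.42 kg. Origin: centre of the block's underside, z up. In one of the cases.
- tray: Shallow white plastic tray fixed to the bench, 112 x 142 mm outside (x, y), rim 16 mm high, walls and floor 4 mm (104 x 134 mm inside, so the long valve has room only when it lies along the tray's y or nearly so; along x it has 2 mm to spare at each end). Origin: centre of its underside, on the bench; z up.
- oil_bottle: Amber bottle 60 mm across, 160 mm tall, standing loose on the bench. Bystander. Origin: centre of its underside.
- jar: Clear jar with a metal cap, 72 mm across, 110 mm tall, standing loose. Bystander. Origin: centre of its underside.
- cup: White cup, 72 mm across the rim, 85 mm tall, standing loose. Bystander. Origin: centre of its underside.
- spatula: Spatula lying loose on the bench at the far side, 280 mm long, 20 mm high, blade 65 mm wide. Bystander. Its length runs along its x axis, handle to -x.
There are look-alikes about, which are no part of the job. What is shaped like the case3 but pink or red is not meant. What is shaped like the case2 but red is not meant.

How it is judged:
By the outcome, as a careful person would: the job done as asked, in the order asked, and still so for the second after the job is handed in, with the robot touching nothing.
It also fails if it takes over 72 s, if anything falls off the work surface, if the arm or the gripper's body presses on something with over 40 N, if the wrist force passes 120 N, or if a joint passes its speed limit or range.

### The arm

A 7-joint arm with a two-finger parallel gripper is mounted at the origin on the work surface. World frame = base frame: x ahead of the robot, y to its left, z up, the work surface at z = 0. Lengths are in m, angles in rad, forces in N, time in s.
With the tool pointing down it reaches from about 0.425 to 0.875 m from the base axis. Payload 9.9 kg.
Tool frame: the origin (TCP) lies on the centre line of the jaws, within the pads' length; the fingertips stand 22 mm ahead of it and the grasp point (between the pads) lies 3 mm ahead of it; z points along the fingers, x is the direction in which the jaws open and shut, and the axes are right-handed (so a half turn about z gives the same grasp; the last joint's range is limited). The gripper opens to 85 mm and grips with 20 to 120 N. Pads are 22 mm wide; open, the fingers measure 114 mm over their backs; the gripper's body (76 mm by 85 mm) begins 54 mm behind the grasp point. The pads swing forward as they close: fully open they stand 13 mm farther back than shut.
Start: joints at [-1.312, 0.576, 0.025, 1.437, -0.015, 1.129, -0.057], TCP at [0.227, 0.636, 0.253] pointing down, gripper open.
Joint ranges: [-2.76, 2.76], [-0.34, 2.15], [-1.52, 1.57], [0.19, 2.46], [-1.09, 4.23], [0.17, 1.99], [-2.82, 2.82]. Speed limits (rad/s): [2.22, 2.22, 3.01, 3.01, 3.14, 3.14, 3.14].

### API

Orientations are given as a rotation vector (axis times angle).
In Python, from plant import ctrl gives the robot as it stands.
- The arm moves only by the shell command python3 -m creep 'ROWS' [FORCE]. ROWS is JSON, a list of rows, each a list of 3 entries, a list of its own where there are three numbers: the gripper's target within -1 to 1 (fully open at 1, half-way at 0, shut at -1), then the shift along the world's x, y, z in cm, then the turn, a rotation vector about the world's x, y, z in degrees. A call has 1 to 12 rows; each row is the pose to reach, as a shift and turn from the pose commanded when the call began; what a row does not reach only later rows make up. A row lasts 1/10 s, in which the tool goes at most 50 mm and 8.59 degrees, less where a joint would pass 70% of its speed; a pose out of reach is approached as far as the arm can. A call with a gripper value outside its range is refused whole. The fingers move at their own pace and stop on an object; FORCE is the grip in N (left out, the last holds). Time passes only in rows, so rows that repeat a pose let the fingers close. It gives the time, the measured TCP pose, the force and the opening at its end, in the units of the state.
- ctrl.read_state(): the state, without advancing time (a new reading comes with each control period).
- ctrl.snapshot(name): name is "side" or "top"; returns a dict with "pixels" (400x640x3 uint8, red, green, blue), "fov_y" (degrees; the focal length in pixels is half the picture's height over the tangent of half this angle, whatever the lens; pixels are square), "cx", "cy" (the principal point, pixels), "pose" (4x4, takes a point from camera to world coordinates). Camera axes: x right, y down, z forward; pixel columns grow to the right and rows downward; lengths in m; the calibration is good to about 2 mm. A picture is of the moment at which its call begins. There is no depth.
- ctrl.hand_in(): hands the job in, once; it reports no verdict.
The state is a dict: "clock": time; "joint_pos": joint angles; "qvel": joint speeds; "joint_efforts": joint torques, N m; "ee_pos": TCP position; "orientation": TCP orientation; "wrist_force": force on the tool from outside, world axes, zero at the start; "torque": the same for the moment, N m; "width": opening from 0.0 (shut) to 1.0 (fully open).
Only numpy, scipy, OpenCV 4.12 (cv2) and the standard library are available. Lean on these libraries where they do the work, as an engineer would, in place of code of your own. Each camera call takes 0.05 s, during which the arm holds its last target. There are 200 camera calls.

## Working session

There is one attempt and no reset: what is moved stays moved. The work goes in short steps, Python scripts to look and compute and a shell command to move; the robot and the scene stay as the last step left them, time stands still between calls to the robot, and variables do not carry over. Pictures are saved under pics/ and viewed, about 8 in all and at most 12, crops included, and the job is handed in when it is done.

```bash
ls; mkdir -p pics; cat > h.py <<'E'
import numpy as np,cv2
from plant import ctrl
def snap(n,f=None):
    s=ctrl.snapshot(n); im=np.array(s["pixels"],dtype=np.uint8)
    if f: cv2.imwrite('pics/'+f,im[:,:,::-1])
    return s,im
def proj(s,p):
    T=np.array(s["pose"]);q=T[:3,:3].T@(np.array(p)-T[:3,3]);f=200/np.tan(np.radians(s["fov_y"]/2))
    return np.array([s["cx"]+f*q[0]/q[2],s["cy"]+f*q[1]/q[2]])
def ray(s,u,v):
    T=np.array(s["pose"]);f=200/np.tan(np.radians(s["fov_y"]/2))
    d=T[:3,:3]@np.array([(u-s["cx"])/f,(v-s["cy"])/f,1.]);return T[:3,3],d/np.linalg.norm(d)
def plane(s,u,v,z):
    o,d=ray(s,u,v);return o+d*(z-o[2])/d[2]
def tri(s1,p1,s2,p2):
    o1,d1=ray(s1,*p1);o2,d2=ray(s2,*p2)
    t=np.linalg.lstsq(np.c_[d1,-d2],o2-o1,rcond=None)[0]
    a,b=o1+d1*t[0],o2+d2*t[1];return (a+b)/2,np.linalg.norm(a-b)
E
python3 - <<'E'
from h import *
print({k:np.round(v,3).tolist() for k,v in ctrl.read_state().items()})
a,ia=snap("top");b,ib=snap("side")
for s in(a,b):print(s["fov_y"],s["cx"],s["cy"],np.round(s["pose"],3).tolist())
for n,i in(("top",ia),("side",ib)): cv2.imwrite(f'pics/{n}0.png',i[:,:,::-1])
E
```

```text
pics
{'clock': 0.0, 'joint_pos': [-1.312, 0.577, 0.025, 1.438, -0.015, 1.129, -0.056], 'qvel': [-0.001, -0.002, 0.001, 0.001, 0.001, 0.001, -0.0], 'joint_efforts': [-0.0, -76.578, 2.25, -28.597, 0.015, 0.013, -0.0], 'ee_pos': [0.227, 0.635, 0.252], 'orientation': [2.567, 1.81, -0.002], 'wrist_force': [-0.23, -1.323, -0.25], 'torque': [-0.004, -0.07, 0.024], 'width': 1.0}
50.310411652684756 316.77303953849696 205.21659426875624 [[0.004, -0.995, 0.101, 0.367], [-1.0, -0.004, -0.004, -0.128], [0.004, -0.101, -0.995, 1.393], [0.0, 0.0, 0.0, 1.0]]
51.33979605773792 325.7140881790627 205.00038333608245 [[0.986, -0.115, 0.117, 0.365], [-0.164, -0.722, 0.672, -0.919], [0.007, -0.682, -0.731, 0.977], [0.0, 0.0, 0.0, 1.0]]
```

View pics/top0.png

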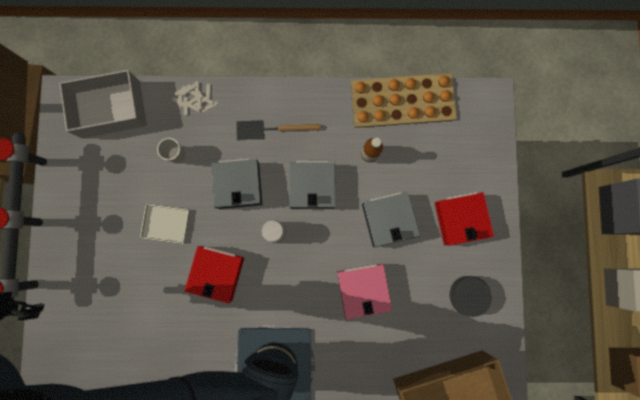

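View pics/side0.png

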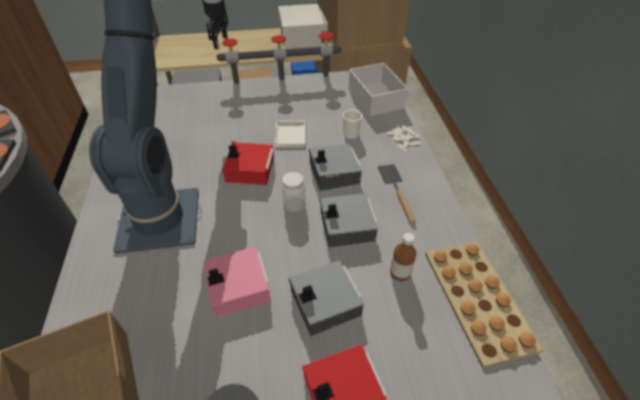

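The top view shows the three grey cases at about (236,183), (312,185) and (390,219), with fins on their -x side. The tray is at (167,224), the jar at (272,231), the bottle at (372,148) and the cup at (168,150). The red and pink cases are decoys. The side view shows the same cases at (335,165), (348,218) and (327,295). Next I'll measure fins, lid corners and the tray.

```bash
cat > m.py <<'E'
from h import *
def blob(im,box,f):
    x0,y0,x1,y1=box;sub=im[y0:y1,x0:x1].astype(int);m=f(sub).astype(np.uint8)
    m=cv2.morphologyEx(m,cv2.MORPH_OPEN,np.ones((2,2),np.uint8))
    c=max(cv2.findContours(m,cv2.RETR_EXTERNAL,cv2.CHAIN_APPROX_NONE)[0],key=cv2.contourArea)
    r=cv2.minAreaRect(c);M=cv2.moments(c)
    return np.array([M['m10']/M['m00']+x0,M['m01']/M['m00']+y0]),cv2.boxPoints(r)+[x0,y0],cv2.contourArea(c)
E
python3 - <<'E'
from m import *
a,ia=snap("top");b,ib=snap("side")
dark=lambda s:s.max(2)<35
T=[(222,185,250,212),(298,185,328,212),(380,222,408,246)]
S=[(308,145,334,168),(320,200,345,224),(295,282,322,306)]
for t,s in zip(T,S):
    p,pb,pa=blob(ia,t,dark);q,qb,qa=blob(ib,s,dark)
    X,e=tri(a,p,b,q);print('fin',p.round(1),pa,q.round(1),qa,X.round(3),round(e,4))
g=[(205,150,270,220),(282,152,345,220),(355,185,425,255)]
for t in g:
    cx,cy=(t[0]+t[2])//2,(t[1]+t[3])//2;print(ia[cy-5,cx],end=' ')
print(ia[183,275],ia[224,167],ia[206,150])
big=[]
for i,bx in((ia,(200,145,430,255)),(ib,(295,135,385,335))):
    x0,y0,x1,y1=bx;big.append(cv2.resize(i[y0:y1,x0:x1,::-1],None,fx=3,fy=3,interpolation=cv2.INTER_CUBIC))
h=600;c=np.zeros((600,800,3),np.uint8);c[:330,:690][:, :690]=big[0][:330,:690]
cv2.imwrite('pics/crop1.png',np.clip(c.astype(int)*2,0,255)[:330,:690].astype(np.uint8));cv2.imwrite('pics/crop2.png',np.clip(big[1].astype(int)*2,0,255).astype(np.uint8))
E
```

```text
fin [237.4 198.6] 66.0 [321.6 158.4] 40.0 [0.525 0.113 0.08 ] 0.0079
fin [313.  200.5] 54.0 [332.7 212.8] 54.5 [ 0.52  -0.121  0.071] 0.0076
fin [396.7 234.9] 65.5 [307.9 295.8] 95.5 [ 0.413 -0.382  0.069] 0.0052
[ 96 100  94] [ 98 101  95] [100 102  97] [77 76 70] [172 165 143] [120 117 102]
```

View pics/crop1.png

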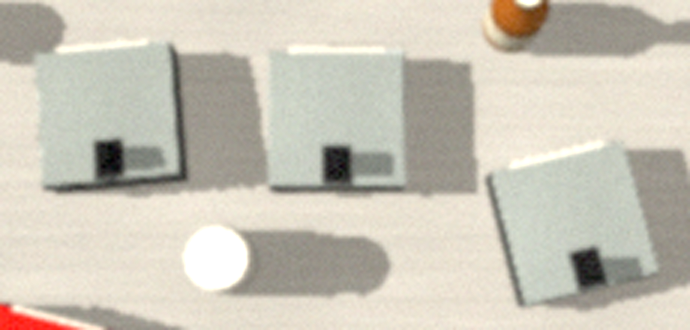

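The crop shows the three lids squarely: cases 1 and 2 have small yaws and the right one is turned by about 15°. I'll fit the lid rectangles at z=0.060, check them in the side view, and fit the tray.

```bash
cat >> m.py <<'E'
def lidmask(s):
    s=cv2.GaussianBlur(s.astype(np.uint8),(3,3),0).astype(int)
    return ((s[...,0]-s[...,2]<5)&(s[...,1]>75)|(s.max(2)<35))&(s.max(2)<135)
def tray(s): return s.min(2)>128
E
python3 - <<'E'
from m import *
a,ia=snap("top");b,ib=snap("side")
def rep(n,s,box,pts,z):
    W=np.array([plane(s,*p,z)[:2] for p in pts]);E=np.roll(W,-1,0)-W;L=np.linalg.norm(E,axis=1)
    ang=np.degrees(np.arctan2(E[:,1],E[:,0]));print(n,'ctr',W.mean(0).round(4),'L',L.round(3),'ang mod90',((ang+45)%90-45).round(1))
for n,t in zip('LMR',[(205,150,270,220),(282,152,345,220),(355,185,425,255)]): c,r,_=blob(ia,t,lidmask);rep(n,a,t,r,.06)
c,r,_=blob(ia,(125,195,205,255),tray);rep('tray top',a,0,r,.016)
for n,t in zip('LMR',[(300,138,370,195),(312,188,385,255),(282,255,370,335)]): c,r,_=blob(ib,t,lidmask);print(n,'side blob',c.round(1),plane(b,*c,.06).round(3))
c,r,A=blob(ib,(262,112,315,155),tray);print('tray side',plane(b,*c,.01).round(3),A)
c,r,A=blob(ia,(125,195,205,255),tray);print('tray top c',plane(a,*c,.01).round(3))
# hinge strip white near +x edge, cylinders
for n,t,z,m in(('jar',(255,215,290,248),.11,lambda s:s.min(2)>150),('cup',(150,132,188,168),.085,lambda s:s.min(2)>110),('bottle',(355,130,390,165),.12,lambda s:s[...,0]-s[...,2]>45)):
    c,r,A=blob(ia,t,m);print(n,plane(a,*c,z).round(3),A)
E
```

```text
L ctr [0.5697 0.1209] L [0.141 0.138 0.139 0.138] ang mod90 [4.9 5.5 4.8 6.1]
M ctr [ 0.5675 -0.1209] L [0.14  0.14  0.138 0.14 ] ang mod90 [ 0.3 -0.   0.2  0.6]
R ctr [ 0.4576 -0.3687] L [0.146 0.142 0.144 0.141] ang mod90 [15.2 13.9 15.  14.5]
tray top ctr [0.4425 0.3462] L [0.11  0.117 0.11  0.116] ang mod90 [-7.  -9.2 -7.5 -9.2]
L side blob [321.9 164.5] [0.529 0.106 0.06 ]
M side blob [339.1 224.3] [ 0.537 -0.158  0.06 ]
R side blob [317.9 307.7] [ 0.436 -0.413  0.06 ]
tray side [0.444 0.375 0.01 ] 1786.0
tray top c [0.444 0.348 0.01 ]Traceback (most recent call last):
  File "<stdin>", line 13, in <module>
  File "m.py", line 5, in blob
    c=max(cv2.findContours(m,cv2.RETR_EXTERNAL,cv2.CHAIN_APPROX_NONE)[0],key=cv2.contourArea)
ValueError: max() iterable argument is empty
```

View pics/crop2.png

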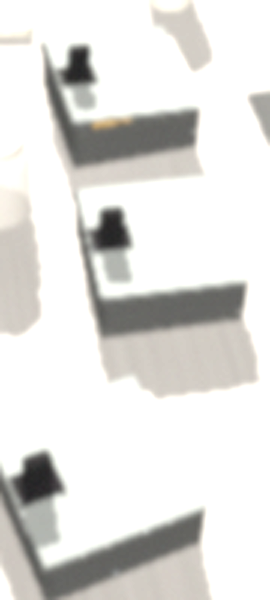

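Case centres and yaws: L (0.570, 0.121) at 5°, M (0.5675, -0.121) at 0°, R (0.458, -0.369) at 14.6°. The fin triangulations agree with these to about 5 mm. Tray is at about (0.443, 0.347), and I'll refine it later. Moving to L's fin.

```bash
python3 -m creep '[[0.3,[29.3,-52.0,-8.3],[0,0,24.6]],[0.3,[29.3,-52.0,-8.3],[0,0,24.6]],[0.3,[29.3,-52.0,-8.3],[0,0,24.6]],[0.3,[29.3,-52.0,-8.3],[0,0,24.6]],[0.3,[29.3,-52.0,-8.3],[0,0,24.6]],[0.3,[29.3,-52.0,-8.3],[0,0,24.6]],[0.3,[29.3,-52.0,-8.3],[0,0,24.6]],[0.3,[29.3,-52.0,-8.3],[0,0,24.6]],[0.3,[29.3,-52.0,-8.3],[0,0,24.6]],[0.3,[29.3,-52.0,-8.3],[0,0,24.6]],[0.3,[29.3,-52.0,-8.3],[0,0,24.6]],[0.3,[29.3,-52.0,-8.3],[0,0,24.6]]]' 40
python3 - <<'E'
from h import *
print(ctrl.read_state()['joint_pos'])
a,i=snap('top');b,j=snap('side')
c=np.vstack([cv2.resize(i[130:260,180:380,::-1],(780,507))[:300],cv2.resize(j[90:240,230:430,::-1],(780,585))[:300]]) if 0 else np.hstack([cv2.resize(i[130:260,170:300,::-1],(390,390)),cv2.resize(j[90:220,270:400,::-1],(390,390))])
cv2.imwrite('pics/l1.png',np.clip(c.astype(int)*1.5,0,255).astype(np.uint8))
E
```

```text
clock: 1.5
ee_pos: [0.5195, 0.1162, 0.1706]
orientation: [2.123, 2.315, 0.001]
wrist_force: [0.6, 0.2, -0.2]
width: 0.65
[-0.27983535  0.45876849 -0.04078306  1.92079159  0.02612541  0.76187452
  1.32222972]
```

View pics/l1.png

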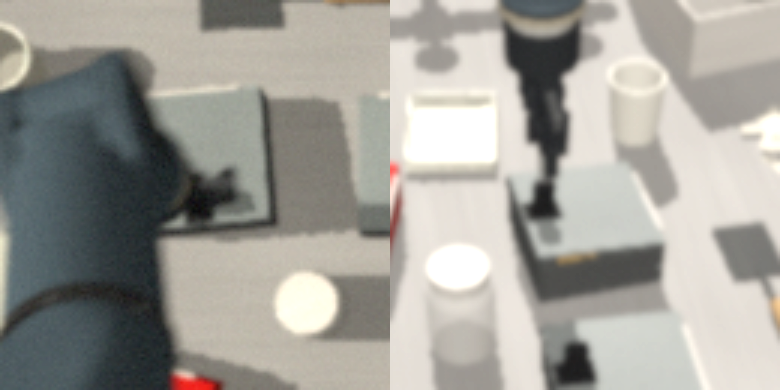

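The gripper hangs right over L's fin in both views. Lower and pinch.

```bash
python3 -m creep '[[0.3,[0,0,-4],[0,0,0]],[0.3,[0,0,-7.8],[0,0,0]],[0.3,[0,0,-7.8],[0,0,0]],[-1,[0,0,-7.8],[0,0,0]],[-1,[0,0,-7.8],[0,0,0]],[-1,[0,0,-7.8],[0,0,0]],[-1,[0,0,-7.8],[0,0,0]],[-1,[0,0,-7.8],[0,0,0]]]' 40
```

```text
clock: 2.4
ee_pos: [0.5194, 0.1189, 0.0938]
orientation: [2.121, 2.316, 0.004]
wrist_force: [-1.1, 4.2, 3.7]
width: 0.156
```

Pinched at 13 mm, and the fin lies 122 mm from the hinge as it should. Swing L by about 100° along the arc.

```bash
python3 -m creep '[[-1,[0.83,0.07,2.06],[0,0,0]],[-1,[1.99,0.17,3.95],[0,0,0]],[-1,[3.47,0.3,5.6],[0,0,0]],[-1,[5.2,0.45,6.97],[0,0,0]],[-1,[7.16,0.63,8.03],[0,0,0]],[-1,[9.26,0.81,8.72],[0,0,0]],[-1,[11.46,1.0,9.04],[0,0,0]],[-1,[13.66,1.2,8.96],[0,0,0]],[-1,[15.8,1.38,8.5],[0,0,0]],[-1,[17.9,1.56,7.68],[0,0,0]],[-1,[17.9,1.56,7.68],[0,0,0]]]' 40
```

```text
clock: 3.5
ee_pos: [0.7008, 0.1368, 0.1707]
orientation: [2.121, 2.316, 0.011]
wrist_force: [2.7, 7.2, 8.8]
width: 0.159
```

```bash
python3 -m creep '[[0.3,[0,0,0],[0,0,0]],[0.3,[0,0,0],[0,0,0]],[0.3,[0,0,4],[0,0,0]],[0.3,[0,0,8],[0,0,0]],[0.3,[-4,-2,8],[0,0,-2]],[0.3,[-18,-25.1,6],[0,0,-5]],[0.3,[-18,-25.1,6],[0,0,-5]],[0.3,[-18,-25.1,6],[0,0,-5]],[0.3,[-18,-25.1,0],[0,0,-5]],[0.3,[-18,-25.1,0],[0,0,-5]],[0.3,[-18,-25.1,0],[0,0,-5]],[0.3,[-18,-25.1,0],[0,0,-5]]]' 40
python3 - <<'E'
from h import *
a,i=snap('top');b,j=snap('side')
cv2.imwrite('pics/t2.png',np.vstack([np.clip(cv2.resize(i[120:270,120:440,::-1],(640,300)).astype(int)*1.5,0,255),np.clip(cv2.resize(j[100:250,220:540,::-1],(640,300)).astype(int)*1.5,0,255)]).astype(np.uint8))
E
```

```text
clock: 4.7
ee_pos: [0.5123, -0.1228, 0.1674]
orientation: [-2.229, -2.209, 0.01]
wrist_force: [-0.9, 0.2, -0.3]
width: 0.646
```

View pics/t2.png

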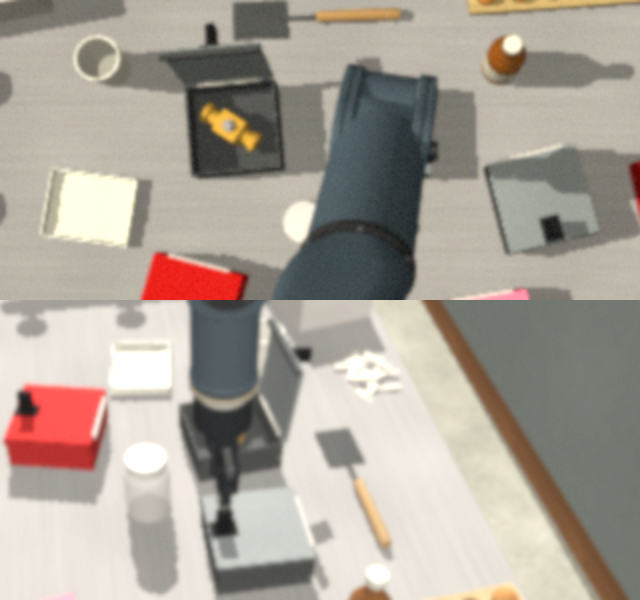

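L is open and holds a straight valve, seen at (230,125) in the image. The gripper is over M's fin. Descend with a small correction.

```bash
python3 -m creep '[[0.3,[0.6,0.2,-2],[0,0,0]],[0.3,[0.6,0.2,-5],[0,0,0]],[0.3,[0.6,0.2,-7.5],[0,0,0]],[0.3,[0.6,0.2,-7.5],[0,0,0]],[-1,[0.6,0.2,-7.5],[0,0,0]],[-1,[0.6,0.2,-7.5],[0,0,0]],[-1,[0.6,0.2,-7.5],[0,0,0]],[-1,[0.6,0.2,-7.5],[0,0,0]],[-1,[0.6,0.2,-7.5],[0,0,0]]]' 40
```

```text
clock: 5.7
ee_pos: [0.5246, -0.1174, 0.0959]
orientation: [2.221, 2.217, 0.001]
wrist_force: [0.6, -6.8, 1.4]
width: 0.155
```

```bash
python3 -m creep '[[-1,[0.85,-0.1,1.94],[0,0,0]],[-1,[2.02,-0.2,3.69],[0,0,0]],[-1,[3.49,-0.2,5.23],[0,0,0]],[-1,[5.2,-0.2,6.48],[0,0,0]],[-1,[7.1,-0.2,7.42],[0,0,0]],[-1,[9.13,-0.2,8.0],[0,0,0]],[-1,[11.23,-0.2,8.24],[0,0,0]],[-1,[13.34,-0.2,8.1],[0,0,0]],[-1,[15.4,-0.2,7.6],[0,0,0]],[-1,[17.34,-0.2,6.75],[0,0,0]],[-1,[17.34,-0.2,6.75],[0,0,0]]]' 40
```

```text
clock: 6.8
ee_pos: [0.7007, -0.1156, 0.1639]
orientation: [2.218, 2.221, 0.008]
wrist_force: [3.1, 4.6, 8.1]
width: 0.153
```

```bash
python3 -m creep '[[0.3,[0,0,0],[0,0,0]],[0.3,[0,0,0],[0,0,0]],[0.3,[0,0,4],[0,0,0]],[0.3,[0,0,8],[0,0,0]],[0.3,[-4,-2,9],[0,0,3]],[0.3,[-28.7,-26.2,8],[0,0,14.6]],[0.3,[-28.7,-26.2,8],[0,0,14.6]],[0.3,[-28.7,-26.2,8],[0,0,14.6]],[0.3,[-28.7,-26.2,8],[0,0,14.6]],[0.3,[-28.7,-26.2,8],[0,0,14.6]],[0.3,[-28.7,-26.2,8],[0,0,14.6]],[0.3,[-28.7,-26.2,0.8],[0,0,14.6]]]' 40
python3 -m creep '[[0.3,[0,0,0],[0,0,0]],[0.3,[0,0,0],[0,0,0]]]'
```

```text
clock: 8.0
ee_pos: [0.4217, -0.3714, 0.2054]
orientation: [1.923, 2.472, -0.004]
wrist_force: [1.2, -0.1, -0.7]
width: 0.648
clock: 8.2
ee_pos: [0.4228, -0.3659, 0.2007]
orientation: [-1.923, -2.482, -0.0]
wrist_force: [0.6, 0.7, 0.4]
width: 0.649
```

```bash
python3 -m creep '[[0.3,[-1.2,-1.5,-3],[0,0,0]],[0.3,[-1.2,-1.5,-3],[0,0,0]],[0.3,[-1.2,-1.5,-7],[0,0,0]],[0.3,[-1.2,-1.5,-10.9],[0,0,0]],[0.3,[-1.2,-1.5,-10.9],[0,0,0]],[-1,[-1.2,-1.5,-10.9],[0,0,0]],[-1,[-1.2,-1.5,-10.9],[0,0,0]],[-1,[-1.2,-1.5,-10.9],[0,0,0]],[-1,[-1.2,-1.5,-10.9],[0,0,0]],[-1,[-1.2,-1.5,-10.9],[0,0,0]]]' 40
```

```text
clock: 9.2
ee_pos: [0.4123, -0.3792, 0.0934]
orientation: [-1.921, -2.485, -0.003]
wrist_force: [-1.7, 8.2, 2.9]
width: 0.154
```

```bash
python3 -m creep '[[-1,[0.79,0.21,2.01],[0,0,0]],[-1,[1.93,0.5,3.85],[0,0,0]],[-1,[3.33,0.87,5.45],[0,0,0]],[-1,[4.99,1.3,6.78],[0,0,0]],[-1,[6.85,1.78,7.8],[0,0,0]],[-1,[8.86,2.31,8.46],[0,0,0]],[-1,[10.95,2.85,8.75],[0,0,0]],[-1,[13.04,3.39,8.66],[0,0,0]],[-1,[15.1,3.93,8.2],[0,0,0]],[-1,[17.05,4.44,7.38],[0,0,0]],[-1,[17.05,4.44,7.38],[0,0,0]]]' 40
python3 -m creep '[[0.3,[0,0,0],[0,0,0]],[0.3,[0,0,0],[0,0,0]],[0.3,[0,0,4],[0,0,0]],[0.3,[0,0,8],[0,0,0]],[0.3,[-10,0,12],[0,0,0]],[0.3,[-18,0,14],[0,0,0]],[0.3,[-18,0,14],[0,0,0]],[0.3,[-18,0,14],[0,0,0]],[0.3,[-18,0,14],[0,0,0]]]'
python3 - <<'E'
from h import *
a,i=snap('top');b,j=snap('side')
cv2.imwrite('pics/t3.png',np.vstack([np.clip(cv2.resize(i[120:270,120:440,::-1],(640,300)).astype(int)*1.5,0,255),np.clip(cv2.resize(j[100:340,220:540,::-1],(640,300)).astype(int)*1.5,0,255)]).astype(np.uint8))
E
```

```text
clock: 10.3
ee_pos: [0.586, -0.3352, 0.168]
orientation: [1.916, 2.484, 0.004]
wrist_force: [2.4, 2.6, 8.0]
width: 0.161
clock: 11.2
ee_pos: [0.3969, -0.3381, 0.3086]
orientation: [1.928, 2.477, -0.003]
wrist_force: [0.6, -0.5, 0.4]
width: 0.651
```

View pics/t3.png

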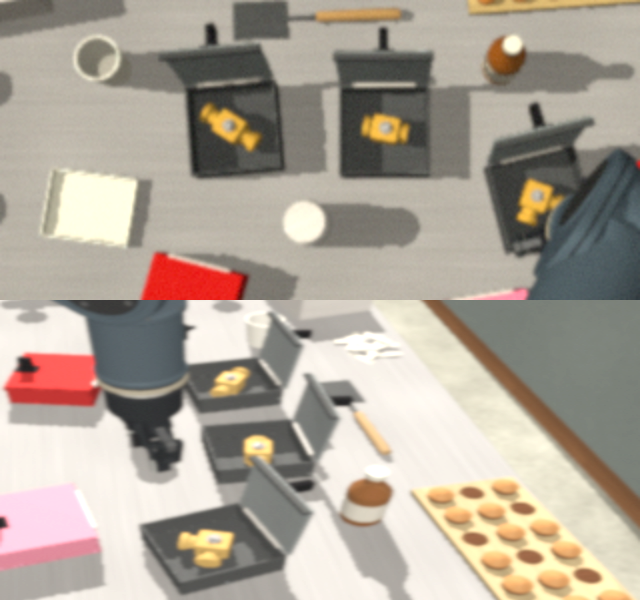

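All three lids stand past upright; the arc end points give about 101° each. L holds a long straight valve at (230,126), M a short one at (386,129), and R the angle valve. Next I'll measure lengths, the long valve's pose and the tray.

```bash
python3 - <<'E'
from m import *
a,ia=snap("top");b,ib=snap("side")
br=lambda s:(s[...,0]-s[...,2]>38)
W=lambda s,p,z:np.array([plane(s,*q,z)[:2] for q in p])
for n,t in zip('LM',[(212,162,262,208),(290,162,336,208)]):
    c,r,A=blob(ia,t,br);w=W(a,r,.024);E=np.roll(w,-1,0)-w;L=np.linalg.norm(E,axis=1);k=L[:2].argmax()
    print(n,A,'c',plane(a,*c,.03).round(4),'rectc',w.mean(0).round(4),L[:2].round(3),'axis',np.degrees(np.arctan2(E[k,1],E[k,0])).round(1))
    # principal axis by moments
    x0,y0,x1,y1=t;ys,xs=np.nonzero(br(ia[y0:y1,x0:x1].astype(int)));P=W(a,np.c_[xs+x0,ys+y0],.03);P=P-P.mean(0);v=np.linalg.svd(P,full_matrices=False)[2][0];print(' pca',np.degrees(np.arctan2(v[1],v[0])).round(1))
# stem: bright low-sat spot in L valve
for im,s,t in((ia,a,(222,170,248,195)),):
    sub=im[t[1]:t[3],t[0]:t[2]].astype(int);m=(sub[...,2]>75);ys,xs=np.nonzero(m);print('stem px',xs.mean()+t[0],ys.mean()+t[1],m.sum());st=(xs.mean()+t[0],ys.mean()+t[1]);print(plane(a,*st,.052).round(4))
t=(305,140,360,160);c,r,A=blob(ib,(312,138,350,160),br);print('side',c,A,plane(b,*c,.03).round(4))
p,_,_=blob(ia,(212,162,262,208),br);print('tri',tri(a,p,b,c))
# tray
for th in(115,128,140):
    c,r,A=blob(ia,(125,195,205,255),lambda s:s.min(2)>th);w=W(a,r,.016);E=np.roll(w,-1,0)-w
    print('tray',th,w.mean(0).round(4),np.linalg.norm(E,axis=1)[:2].round(3),((np.degrees(np.arctan2(E[:2,1],E[:2,0]))+45)%90-45).round(1))
c=[np.clip(cv2.resize(ia[190:260,125:210,::-1],(510,420),interpolation=cv2.INTER_CUBIC).astype(int),0,255),cv2.resize(ia[155:225,205:255,::-1],(300,420),interpolation=cv2.INTER_CUBIC)]
cv2.imwrite('pics/t4.png',np.hstack(c)[:,:800])
E
```

```text
L 327.5 c [0.5738 0.1294 0.03  ] rectc [0.5754 0.1311] [0.045 0.108] axis -120.8
 pca -122.4
M 255.0 c [ 0.5714 -0.1211  0.03  ] rectc [ 0.5726 -0.1223] [0.075 0.046] axis -89.8
 pca -100.9
stem px 233.10344827586206 182.17241379310346 29
[0.5764 0.1331 0.052 ]
side [339.27235772 157.1504065 ] 41.0 [0.5998 0.1679 0.03  ]
tri (array([0.57862821, 0.12099307, 0.07040929]), np.float64(0.02180246951037225))
tray 115 [0.4533 0.3617] [0.135 0.154] [-5.  -7.4]
tray 128 [0.4435 0.3465] [0.112 0.12 ] [-5.  -7.2]
tray 140 [0.4438 0.3452] [0.106 0.115] [-6.3 -8.5][ WARN:0@6.705] global loadsave.cpp:1063 imwrite_ Unsupported depth image for selected encoder is fallbacked to CV_8U.
```

View pics/t4.png

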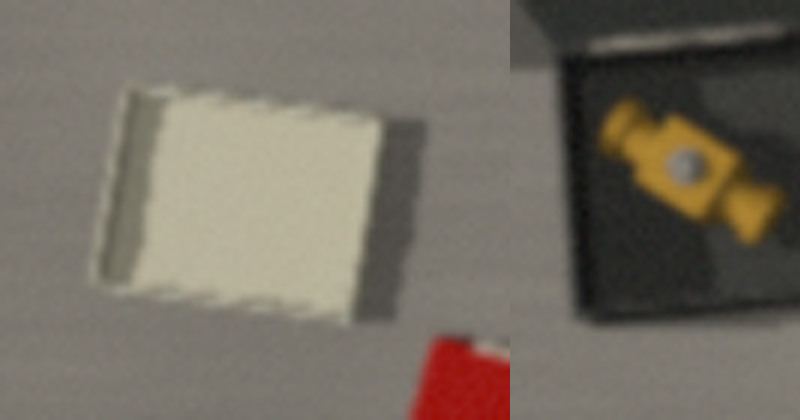

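```bash
python3 - <<'E'
from m import *
a,ia=snap("top");b,ib=snap("side")
br=lambda s:(s[...,0]-s[...,2]>38)
w=np.array([plane(a,*q,.016)[:2] for q in[(146.2,204.7),(188.8,209.7),(183.7,244.2),(140.5,237.5)]]);E=np.roll(w,-1,0)-w
print('tray',w.round(3).tolist(),w.mean(0).round(4),np.linalg.norm(E,axis=1).round(3),np.degrees(np.arctan2(E[:,1],E[:,0])).round(1))
e1,e2=plane(a,222.2,176.3,.024),plane(a,248,192,.024);d=e1-e2;print('ends',np.linalg.norm(d).round(3),np.degrees(np.arctan2(d[1],d[0])).round(1),((e1+e2)/2).round(4),'stem',plane(a,234.3,182.5,.052).round(4))
p,_,_=blob(ia,(212,162,262,208),br);c,_,A=blob(ib,(310,150,360,185),br);X=tri(a,p,b,c);print('tri',X,A,c)
# tray in side view
c,r,A=blob(ib,(262,112,315,155),lambda s:s.min(2)>128);print('tray side rect',r.round(1).tolist(),A)
for th in(120,140):
  p,_,_=blob(ia,(125,195,205,255),lambda s:s.min(2)>th);c,_,A=blob(ib,(262,112,315,155),lambda s:s.min(2)>th);print(tri(a,p,b,c),A)
g=cv2.resize(ib[105:185,262:362,::-1],(800,640),interpolation=cv2.INTER_CUBIC)[:600];cv2.imwrite('pics/s5.png',np.clip(g*1.2,0,255).astype(np.uint8))
E
```

```text
tray [[0.507, 0.42], [0.491, 0.281], [0.38, 0.294], [0.401, 0.434]] [0.4447 0.3573] [0.139 0.112 0.141 0.107] [-96.5 173.6  81.5  -7.3]
ends 0.099 58.9 [0.5743 0.132  0.024 ] stem [0.5753 0.1293 0.052 ]
tri (array([0.57735548, 0.13040554, 0.02392027]), np.float64(0.005215306932313793)) 288.0 [335.58043981 166.11921296]
tray side rect [[262.0, 114.0], [268.0, 114.0], [268.0, 144.0], [262.0, 144.0]] 132.5
(array([0.39645301, 0.32694065, 0.06076719]), np.float64(0.0877349546046538)) 146.5
(array([0.3962771 , 0.32472109, 0.06256099]), np.float64(0.08950367134817924)) 119.0
```

View pics/s5.png

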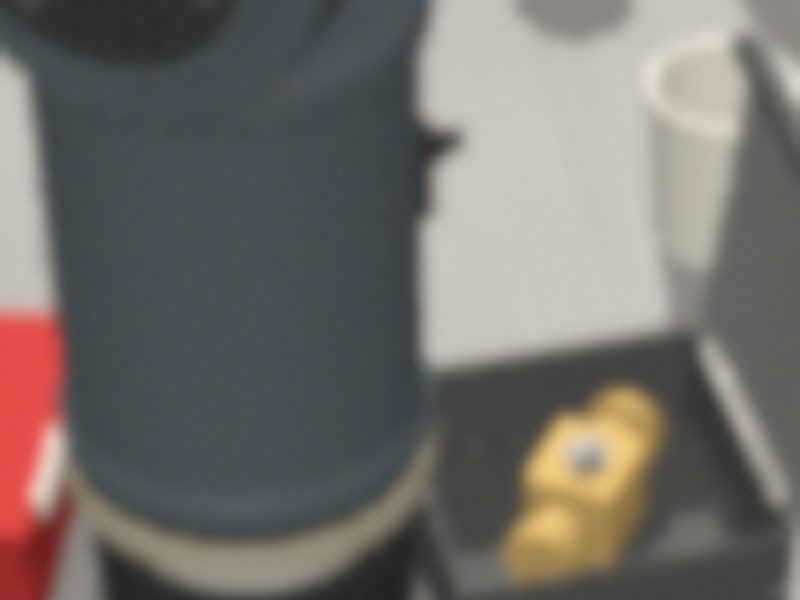

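The valve height triangulates to 0.024, as it should. The long valve is 99 mm, centred at (0.5755, 0.130) with its axis at about 58.7°; M's valve is 75 mm, the short one. Tray is at (0.4447, 0.357), yaw about -7°. Move above the long valve with the jaws at 148.7°.

```bash
python3 -m creep '[[0.5,[17.9,46.8,-2],[0,0,44.5]],[0.5,[17.9,46.8,-2],[0,0,44.5]],[0.5,[17.9,46.8,-2],[0,0,44.5]],[0.5,[17.9,46.8,-2],[0,0,44.5]],[0.5,[17.9,46.8,-2],[0,0,44.5]],[0.5,[17.9,46.8,-2],[0,0,44.5]],[0.5,[17.9,46.8,-2],[0,0,44.5]],[0.5,[17.9,46.8,-2],[0,0,44.5]],[0.5,[17.9,46.8,-2],[0,0,44.5]],[0.5,[17.9,46.8,-2],[0,0,44.5]],[0.5,[17.9,46.8,-2],[0,0,44.5]],[0.5,[17.9,46.8,-2],[0,0,44.5]]]' 60
python3 -m creep '[[0.5,[0,0,0],[0,0,0]],[0.5,[0,0,0],[0,0,0]],[0.5,[0,0,0],[0,0,0]]]'
```

```text
clock: 12.7
ee_pos: [0.5814, 0.134, 0.2844]
orientation: [-0.831, -3.027, 0.0]
wrist_force: [-0.7, -0.7, 0.7]
width: 0.754
clock: 13.0
ee_pos: [0.5814, 0.1303, 0.2859]
orientation: [0.841, 3.027, -0.001]
wrist_force: [0.2, 0.3, 0.4]
width: 0.747
```

```bash
python3 -m creep '[[0.5,[-0.6,0,-5],[0,0,0]],[0.5,[-0.6,0,-10],[0,0,0]],[0.5,[-0.6,0,-15],[0,0,0]],[0.5,[-0.6,0,-18],[0,0,0]],[0.5,[-0.6,0,-18.5],[0,0,0]],[0.5,[-0.6,0,-18.5],[0,0,0]]]'
python3 - <<'E'
from h import *
a,i=snap('top');b,j=snap('side')
g=np.hstack([cv2.resize(i[150:230,195:275,::-1],(400,400),interpolation=cv2.INTER_CUBIC),cv2.resize(j[115:195,300:380,::-1],(400,400),interpolation=cv2.INTER_CUBIC)]);cv2.imwrite('pics/g6.png',np.clip(g*1.6,0,255).astype(np.uint8))
E
```

```text
clock: 13.6
ee_pos: [0.5754, 0.1311, 0.1008]
orientation: [-0.839, -3.027, 0.001]
wrist_force: [0.9, 0.0, -0.2]
width: 0.749
```

View pics/g6.png

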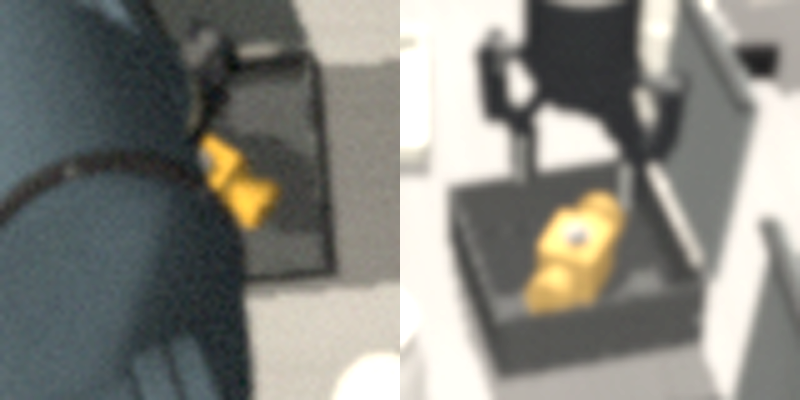

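The jaws straddle the valve's block, with the valve at (575,250) in the side crop. Descend and grip.

```bash
python3 -m creep '[[0.4,[0,0,-2],[0,0,0]],[0.4,[0,0,-4],[0,0,0]],[0.4,[0,0,-5.5],[0,0,0]],[0.4,[0,0,-6.6],[0,0,0]],[0.4,[0,0,-6.6],[0,0,0]]]' 60
```

```text
clock: 14.2
ee_pos: [0.5756, 0.1316, 0.0349]
orientation: [0.838, 3.027, 0.0]
wrist_force: [-0.6, -0.6, -0.6]
width: 0.698
```

```bash
python3 -m creep '[[-1,[0,0,0],[0,0,0]],[-1,[0,0,0],[0,0,0]],[-1,[0,0,0],[0,0,0]],[-1,[0,0,0],[0,0,0]],[-1,[0,0,0],[0,0,0]]]' 60
```

```text
clock: 14.7
ee_pos: [0.5763, 0.1317, 0.0362]
orientation: [0.838, 3.026, 0.002]
wrist_force: [0.7, -0.8, 6.8]
width: 0.46
```

Gripped at 39 mm. Lift, carry over the tray, and turn by 24°.

```bash
python3 -m creep '[[-1,[0,0,2],[0,0,0]],[-1,[0,0,5],[0,0,0]],[-1,[0,0,9],[0,0,0]],[-1,[0,0,13],[0,0,0]],[-1,[-3,5,14],[0,0,6]],[-1,[-6,9,14],[0,0,12]],[-1,[-9,13,14],[0,0,18]],[-1,[-11,18,14],[0,0,24]],[-1,[-13.1,22.6,14],[0,0,24]],[-1,[-13.1,22.6,14],[0,0,24]],[-1,[-13.1,22.6,14],[0,0,24]],[-1,[-13.1,22.6,14],[0,0,24]]]' 60
python3 - <<'E'
from h import *
a,i=snap('top');b,j=snap('side')
print(ctrl.read_state()['ee_pos'],ctrl.read_state()['wrist_force'])
g=np.hstack([cv2.resize(i[180:260,120:200,::-1],(400,400),interpolation=cv2.INTER_CUBIC),cv2.resize(j[80:160,245:325,::-1],(400,400),interpolation=cv2.INTER_CUBIC)]);cv2.imwrite('pics/g7.png',np.clip(g*1.3,0,255).astype(np.uint8))
E
```

```text
clock: 15.9
ee_pos: [0.4444, 0.3568, 0.1747]
orientation: [0.19, 3.136, -0.002]
wrist_force: [-0.3, 0.6, -4.4]
width: 0.454
[0.4451926  0.35580165 0.17458554] [ 0.12560653 -0.57163934 -4.32850224]
```

View pics/g7.png

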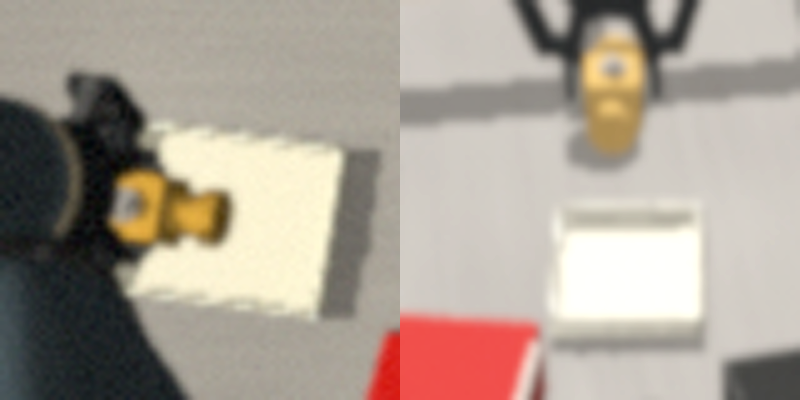

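The valve is held level, stem up, over the tray. I'll check the tray centre from the side view, since it was hidden before.

```bash
python3 - <<'E'
from h import *
b,j=snap('side');a,i=snap('top')
S=[(276.6,120.6),(305,120),(305.4,143.5),(275.2,143.5)]
w=np.array([plane(b,*q,.016)[:2] for q in S]);print(w.round(3).tolist(),w.mean(0).round(4))
T=[(146.2,204.7),(188.8,209.7),(183.7,244.2),(140.5,237.5)]
# side order: far-left(-x,+y)=T3, far-right(+x,+y)=T0, near-right(+x,-y)=T1, near-left=T2
for s,t in zip(S,[T[3],T[0],T[1],T[2]]):X,e=tri(b,s,a,t);print(X.round(3),round(e,3))
E
```

```text
[[0.403, 0.436], [0.512, 0.423], [0.495, 0.279], [0.386, 0.296]] [0.449  0.3582]
[0.402 0.433 0.018] 0.002
[0.509 0.419 0.019] 0.005
[0.493 0.282 0.013] 0.004
[0.383 0.294 0.018] 0.006
```

The tray is confirmed by two views at (0.447, 0.357), rim 17 mm. Lower gently.

```bash
python3 -m creep '[[-1,[0.2,0.1,-3],[0,0,0]],[-1,[0.2,0.1,-7],[0,0,0]],[-1,[0.2,0.1,-10.5],[0,0,0]],[-1,[0.2,0.1,-12.5],[0,0,0]],[-1,[0.2,0.1,-13],[0,0,0]],[-1,[0.2,0.1,-13.3],[0,0,0]],[-1,[0.2,0.1,-13.5],[0,0,0]]]' 60
python3 -m creep '[[-1,[0,0,-0.1],[0,0,0]],[-1,[0,0,-0.2],[0,0,0]],[-1,[0,0,-0.2],[0,0,0]]]'
```

```text
clock: 16.8
ee_pos: [0.4471, 0.3589, 0.0406]
orientation: [0.191, 3.135, 0.002]
wrist_force: [0.4, 0.6, -4.7]
width: 0.46
clock: 17.1
ee_pos: [0.4466, 0.3587, 0.0382]
orientation: [0.19, 3.135, 0.001]
wrist_force: [0.7, -0.4, -4.7]
width: 0.458
```

```bash
python3 -m creep '[[-1,[0,0,-0.1],[0,0,0]],[-1,[0,0,-0.2],[0,0,0]],[-1,[0,0,-0.2],[0,0,0]]]'
```

```text
clock: 17.4
ee_pos: [0.4465, 0.3587, 0.0362]
orientation: [0.19, 3.135, 0.0]
wrist_force: [-1.0, -1.5, 2.9]
width: 0.459
```

Contact: the force went from -4.7 to +2.9 N at the expected height. Release gradually and rise.

```bash
python3 -m creep '[[0,[0,0,0],[0,0,0]],[0.1,[0,0,0],[0,0,0]],[0.3,[0,0,0],[0,0,0]],[0.3,[0,0,0],[0,0,0]],[0.3,[0,0,0],[0,0,0]],[0.3,[0,0,1],[0,0,0]],[0.3,[0,0,3],[0,0,0]],[0.3,[0,0,7],[0,0,0]],[0.3,[0,0,12],[0,0,0]],[0.3,[0,0,17],[0,0,0]],[0.3,[0,0,22],[0,0,0]],[0.3,[0,0,22],[0,0,0]]]'
python3 - <<'E'
from h import *
a,i=snap('top');b,j=snap('side')
print(ctrl.read_state()['ee_pos'],ctrl.read_state()['joint_pos'])
g=np.hstack([cv2.resize(i[140:260,110:270,::-1],(480,360),interpolation=cv2.INTER_CUBIC),cv2.resize(j[90:180,250:330,::-1],(320,360),interpolation=cv2.INTER_CUBIC)]);cv2.imwrite('pics/g8.png',np.clip(g*1.3,0,255).astype(np.uint8))
E
```

```text
clock: 18.6
ee_pos: [0.4479, 0.361, 0.2634]
orientation: [0.19, 3.128, 0.013]
wrist_force: [0.1, -0.6, -0.8]
width: 0.651
[0.44660229 0.35873304 0.25762678] [-0.44206064  0.44445862 -0.47185537  1.6996166   0.22836446  1.04907873
  2.03172881]
```

View pics/g8.png

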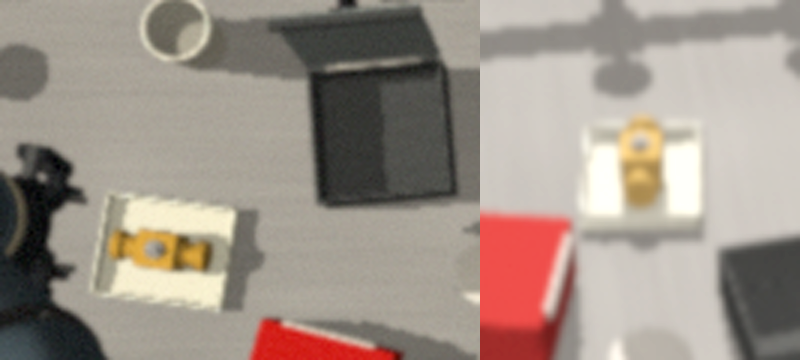

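The long valve lies flat and stem up in the tray at (160,250). Case L is empty. Return to L's fin to shut its lid.

```bash
python3 -m creep '[[0.3,[25.4,-22.3,2],[0,0,-78]],[0.3,[25.4,-22.3,2],[0,0,-78]],[0.3,[25.4,-22.3,2],[0,0,-78]],[0.3,[25.4,-22.3,2],[0,0,-78]],[0.3,[25.4,-22.3,2],[0,0,-78]],[0.3,[25.4,-22.3,2],[0,0,-78]],[0.3,[25.4,-22.3,2],[0,0,-78]],[0.3,[25.4,-22.3,2],[0,0,-78]],[0.3,[25.4,-22.3,2],[0,0,-78]],[0.3,[25.4,-22.3,2],[0,0,-78]],[0.3,[25.4,-22.3,2],[0,0,-78]],[0.3,[25.4,-22.3,2],[0,0,-78]]]' 40
python3 -m creep '[[0.3,[0,0,0],[0,0,0]],[0.3,[0,0,0],[0,0,0]],[0.3,[0,0,0],[0,0,0]]]'
```

```text
clock: 19.9
ee_pos: [0.6999, 0.1358, 0.2751]
orientation: [-2.116, -2.321, 0.001]
wrist_force: [-0.1, -0.3, 0.3]
width: 0.645
clock: 20.2
ee_pos: [0.7003, 0.1355, 0.2758]
orientation: [2.12, 2.318, 0.0]
wrist_force: [-0.7, 0.0, 0.9]
width: 0.654
```

```bash
python3 -m creep '[[0.3,[0,0,-4],[0,0,0]],[0.3,[0,0,-7.5],[0,0,0]],[0.3,[0,0,-10.5],[0,0,0]],[0.3,[0,0,-10.5],[0,0,0]],[-1,[0,0,-10.5],[0,0,0]],[-1,[0,0,-10.5],[0,0,0]],[-1,[0,0,-10.5],[0,0,0]],[-1,[0,0,-10.5],[0,0,0]],[-1,[0,0,-10.5],[0,0,0]]]' 40
```

```text
clock: 21.1
ee_pos: [0.7015, 0.1369, 0.173]
orientation: [2.119, 2.317, 0.007]
wrist_force: [1.0, 2.9, 6.7]
width: 0.155
```

```bash
python3 -m creep '[[-1,[-2.1,-0.18,0.82],[0,0,0]],[-1,[-4.24,-0.36,1.28],[0,0,0]],[-1,[-6.44,-0.56,1.36],[0,0,0]],[-1,[-8.64,-0.75,1.04],[0,0,0]],[-1,[-10.74,-0.93,0.35],[0,0,0]],[-1,[-12.7,-1.11,-0.71],[0,0,0]],[-1,[-14.43,-1.26,-2.08],[0,0,0]],[-1,[-15.91,-1.39,-3.73],[0,0,0]],[-1,[-17.07,-1.49,-5.62],[0,0,0]],[-1,[-17.9,-1.56,-7.68],[0,0,0]],[-1,[-18.1,-1.58,-8.2],[0,0,0]],[-1,[-18.1,-1.58,-8.2],[0,0,0]]]' 40
python3 -m creep '[[-1,[-0.1,0,-0.3],[0,0,0]],[-1,[-0.1,0,-0.5],[0,0,0]],[-1,[-0.1,0,-0.5],[0,0,0]]]'
```

```text
clock: 22.3
ee_pos: [0.5209, 0.1192, 0.0919]
orientation: [2.119, 2.314, 0.005]
wrist_force: [-5.3, -2.9, 31.3]
width: 0.159
clock: 22.6
ee_pos: [0.5214, 0.1192, 0.0899]
orientation: [2.118, 2.312, 0.01]
wrist_force: [-13.4, -6.7, 69.7]
width: 0.155
```

The reaction rose stiffly, so the lid is firmly shut on its rim. Relax, release and retreat.

```bash
python3 -m creep '[[-1,[0.1,0,0.6],[0,0,0]],[0.3,[0.1,0,0.6],[0,0,0]],[0.3,[0.1,0,0.6],[0,0,0]],[0.3,[0.1,0,0.6],[0,0,0]],[0.3,[0.1,0,4],[0,0,0]],[0.3,[0.1,0,8],[0,0,0]],[0.3,[0.1,0,13],[0,0,0]],[0.3,[-3,3,18],[0,0,0]],[0.3,[-7,6,20],[0,0,0]],[0.3,[-9,9,20],[0,0,0]],[0.3,[-9,9,20],[0,0,0]],[0.3,[-9,9,20],[0,0,0]]]' 40
python3 -m creep '[[0.3,[-10,26,2],[0,0,0]],[0.3,[-10,26,2],[0,0,0]],[0.3,[-10,26,2],[0,0,0]],[0.3,[-10,26,2],[0,0,0]],[0.3,[-10,26,2],[0,0,0]],[0.3,[-10,26,2],[0,0,0]],[0.3,[-10,26,2],[0,0,0]],[0.3,[-10,26,2],[0,0,0]],[0.3,[-10,26,2],[0,0,0]],[0.3,[-10,26,2],[0,0,0]]]' 40
python3 - <<'E'
from h import *
a,i=snap('top');b,j=snap('side')
g=np.vstack([cv2.resize(i[110:270,120:440,::-1],(600,300),interpolation=cv2.INTER_CUBIC),cv2.resize(j[90:340,200:540,::-1],(600,300))]);cv2.imwrite('pics/g9.png',np.clip(g*1.3,0,255).astype(np.uint8))
E
```

```text
clock: 23.8
ee_pos: [0.4275, 0.2107, 0.2836]
orientation: [-2.117, -2.321, 0.0]
wrist_force: [0.3, 0.1, -0.7]
width: 0.652
clock: 24.8
ee_pos: [0.3297, 0.4682, 0.3034]
orientation: [2.124, 2.314, -0.001]
wrist_force: [-0.5, 0.4, 0.4]
width: 0.649
```

The picture limit is reached, so I'll check numerically against the earlier saved images.

```bash
python3 - <<'E'
from m import *
a,i=snap('top');b,j=snap('side')
i0=cv2.imread('pics/top0.png')[:,:,::-1];j0=cv2.imread('pics/side0.png')[:,:,::-1]
d=lambda s:s.max(2)<35;br=lambda s:(s[...,0]-s[...,2]>38);am=lambda s:s[...,0]-s[...,2]>30
def cmp(n,box,f,x,x0):
    try:p=blob(x,box,f);q=blob(x0,box,f);print(n,p[0].round(1),p[2],'before',q[0].round(1),q[2])
    except Exception as e:print(n,'fail')
cmp('finL top',(222,185,250,212),d,i,i0);cmp('finL side',(308,145,334,168),d,j,j0)
c,r,_=blob(i,(205,150,270,220),lidmask);w=np.array([plane(a,*q,.06)[:2] for q in r]);print('lidL',w.mean(0).round(4),np.linalg.norm(np.roll(w,-1,0)-w,axis=1).round(3))
cmp('bottle',(355,130,390,165),am,i,i0);cmp('spat handle',(270,118,330,138),am,i,i0)
for n,bx in(('jar',(262,221,284,243)),('cup',(155,136,183,164)),('spatblade',(232,116,268,142)),('jar side',(278,170,308,214)),('cup side',(338,108,365,140)),('bottle side',(388,230,420,282))):
    X,X0=(j,j0) if 'side' in n else (i,i0);x0,y0,x1,y1=bx;print(n,'mean absdiff',np.abs(X[y0:y1,x0:x1].astype(int)-X0[y0:y1,x0:x1]).mean().round(1))
for n,bx in(('M',(290,162,336,208)),('R',(370,205,410,245)),('tray',(140,200,195,248)),('M side',(330,205,365,240))):
    p=blob(j if 'side' in n else i,bx,br);print(n,p[0].round(1),p[2])
print(plane(a,*blob(i,(140,200,195,248),br)[0],.024).round(3),plane(b,*blob(j,(270,112,312,150),br)[0],.024).round(3),ctrl.read_state()['clock'])
E
```

```text
finL top [237.5 199.1] 67.0 before [237.2 198.6] 64.5
finL side [321.2 160. ] 35.5 before [321.6 158.4] 40.0
lidL [0.5689 0.1199] [0.14  0.14  0.138 0.14 ]
bottle [371.8 149.8] 187.5 before [371.7 149.9] 185.5
spat handle [299.7 128. ] 204.0 before [299.5 128. ] 199.5
jar mean absdiff 4.9
cup mean absdiff 3.7
spatblade mean absdiff 3.3
jar side mean absdiff 4.9
cup side mean absdiff 4.9
bottle side mean absdiff 5.0
M [313.1 185.1] 251.0
R [389.6 221.4] 317.5
tray [163.1 223.9] 325.5
M side [349.8 218.9] 237.0
[0.444 0.36  0.024] [0.45  0.354 0.024] 25.0
```

```bash
python3 -c "
from plant import ctrl
print(ctrl.hand_in())"
```

```text
the job is handed in; nothing more can be done
None
```

The long valve is in the white tray, flat and stem up. Its case is shut and the other two cases are open. I handed the job in at 25 s of the 72 s allowed.

- **Lids:** I opened all three by their fins to about 101°, worked out from where the gripper ended up.
- **Valve choice:** The left case held the longer straight valve, 99 mm in the image against 75 mm for the short one in the middle case. The right case holds the angle valve.
- **Placing:** I lowered it until the wrist force went from -4.7 to +2.9 N at the expected height, then released it gradually. From the two views it lies within about 7 mm of the tray's centre.
- **Closing:** I shut the left lid and pressed it down to be sure. The press peaked at about 70 N on the wrist, more than needed but under the 120 N limit. It went through the fingers on the lid, not the gripper's body.
- **Bystanders:** Afterwards the bottle and spatula handle were where they started to within 0.3 pixel. The jar, cup and spatula blade showed only image noise. The short and angle valves are still in their cases.

**Checks that fell short:** The last picture could not be viewed because the limit of 12 was reached, so the final check was by numbers only. An early side-view measurement of the tray failed because the arm hid it; I repeated it with the arm clear, and the two views agreed to 2–6 mm. Lid angles after release were not measured separately.

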